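# Stand up the fallen guide post on the canteen counter

## Robot

A 6-joint arm with a two-finger parallel gripper is mounted at the origin on the work surface. World frame = base frame: x ahead of the robot, y to its left, z up, the work surface at z = 0. Lengths are in m, angles in degrees, forces in N, time in s.
With the tool pointing down it reaches from about 0.25 to 0.725 m from the base axis. Payload 9.7 kg.
Tool frame: the origin (TCP) lies midway between the tips of the shut fingers; the grasp point (between the pads) lies 19 mm behind it (bot.pinch_z is the distance from the TCP to the grasp point, in m); z points along the fingers, y is the direction in which the jaws open and shut (so a half turn about z gives the same grasp; the last joint's range is limited). The gripper opens to 85 mm and grips with 20 to 120 N. Pads are 22 mm wide; open, the fingers measure 114 mm over their backs; the gripper's body (76 mm by 85 mm) begins 54 mm behind the grasp point. The pads swing forward as they close: fully open they stand 13 mm farther back than shut.
Start: joints at [-75.516, 4.979, 10.078, 95.1, 0, 90], TCP at [0.138, -0.533, 0.231] pointing down, gripper open.
Joint ranges: [-179.16, 179.16], [-48.56, 103.87], [-65.8, 70.77], [-126.05, 130.52], [-82.76, 87.17], [-180, 180]. Speed limits (degrees/s): [127.2, 127.2, 147.25, 180, 180, 180].

## Interface

Orientations are given as [roll, pitch, yaw] about the fixed x, y, z axes, in that order (R = Rz(yaw) Ry(pitch) Rx(roll)).
In Python, from workcell import bot, imaging gives the robot as it stands.
- The arm moves only by the tool servo_tool, never from a script. Its argument "moves" is a list that holds one entry, the list of rows, each a list of 7 numbers: the turn, a rotation vector about the tool's x, y, z in rad, then the shift along the tool's x, y, z in cm, then the finger opening in cm, from 0 to 8.54. A call has 1 to 12 rows; each row shifts and turns the pose as measured when the row begins, along the tool's axes as they then stand; what a row does not reach is not made up. A row lasts 1/12 s, in which the tool goes at most 41.7 mm and 7.16 degrees, less where a joint would pass 70% of its speed; a pose out of reach is approached as far as the arm can. A call is refused whole if a number of a shift passes 4.17 or a number of a turn 0.125, either way. A call with a gripper value outside its range is refused whole. The fingers move at their own pace and stop on an object; "force" is the grip in N (left out, the last holds). Time passes only in rows, so rows that do not move let the fingers close. It gives the time, the measured TCP pose, the force and the opening at its end, in the units of the state.
- bot.get_obs(): the state, without advancing time (a new reading comes with each control period).
- imaging.camera(name): name is "side" or "top"; returns the picture (480x640x3 uint8, blue, green, red); there is no depth.
- imaging.calibration(name): a dict with "fx", "fy", "cx", "cy" (pixels), "D" ([k1, k2, p1, p2, k3] as OpenCV has them; the pictures are not rectified), "camera_from_world" (4x4, takes a point from world to camera coordinates). Camera axes: x right, y down, z forward; pixel columns grow to the right and rows downward; lengths in m; the calibration is good to about 2 mm. A picture is of the moment at which its call begins. calibration takes no time and is no camera call.
- bot.job_done(): hands the job in, once; it reports no verdict.
The state is a dict: "time": time; "q": joint angles; "qd": joint speeds; "joint_efforts": joint torques, N m; "ee_pos": TCP position; "tcp_rot": TCP orientation; "wrist_force": force on the tool from outside, world axes, zero at the start; "torque": the same for the moment, N m; "opening": finger opening in m.
Only numpy, scipy, OpenCV 4.12 (cv2) and the standard library are available. Lean on these libraries where they do the work, as an engineer would, in place of code of your own. Each camera call takes 0.05 s, during which the arm holds its last target.

## Task

Two steel guide posts have been knocked over on the serving counter. Stand the taller of the two fallen posts upright on its square foot where it lies: lift its ball end and let the foot pivot on the counter, without picking the post up or dragging it away. Leave the short fallen post lying and the post that already stands at the far side as they are.

Things in the scene. Friction and masses are not known exactly. Their poses are not given: they have to be found in the camera images.
- tall_post: tall fallen post, bare steel, 220 mm in all, 0.4-0.75 kg: square foot 64 x 64 x 10, tube 20 across, ball 40 across on top. Origin: centre of the foot's underside; z runs along the tube to the ball. It lies on one side of the foot and the ball (counter at z = 0), origin 33 above the counter; the resting side of the foot, 32 from the origin straight below it, square to the tube, is the edge it pivots about
- tall_post_ball (a point): the centre of the tall post's ball (40 mm across), 200 mm from the foot's underside along the tube; 20 mm above the counter while it lies. The ball can be gripped across the tube and turns between the fingers as the post rises
- short_post_ball (a point): the centre of the ball (40 mm across) of the short fallen post, which must be left lying: same foot, tube and ball, but 140 mm in all, the ball's centre 120 mm from the foot's underside. z of this point's frame runs along its tube from the foot to the ball
- standing_post: a post like the tall one, already standing at the far side of the counter, to be left alone. Origin: centre of the foot's underside; z points up to the ball
There are look-alikes about, which are no part of the job. Leave any orange look-alike of the tall_post alone.

How it is judged (in metres and radians):
At the end, for the whole second after the job is handed in: The tall fallen post stands still on its foot, within 10 degrees of upright, foot under 12 mm above the counter and its centre within 110 mm of its start (pivoting takes 45 mm); the short post still lies and the standing post stands, each within 40 mm of its place (angle between each of tall_post, standing_post's own z axis and vertical below 0.17 rad and height (world z) of tall_post below 0.012 m and distance of tall_post from where it was at the start of the episode below 0.11 m and linear speed of tall_post below 0.03 m/s and angular speed of tall_post below 0.15 rad/s and distance of each of short_post_ball, standing_post from where it was at the start of the episode below 0.04 m and angle between short_post_ball's own z axis and vertical above 1.2 rad); the robot touches nothing.
It fails at once if the tall post is picked up: the centre of its foot's underside rises above 65 mm (it needs at most about 33 mm to pivot) (height (world z) of tall_post above 0.065 m).
It fails at once if the short post is moved by more than 40 mm (distance of short_post_ball from where it was at the start of the episode above 0.04 m).
It fails at once if the standing post is moved by more than 40 mm or tipped by more than 17 degrees (distance of standing_post from where it was at the start of the episode above 0.04 m or angle between standing_post's own z axis and vertical above 0.3 rad).
It also fails if it takes over 38 s, if anything falls off the work surface, if the arm or the gripper's body presses on something with over 40 N, if the wrist force passes 120 N, or if a joint passes its speed limit or range.

## Working session

There is one attempt and no reset: what is moved stays moved. The work goes in short steps, Python scripts to look and compute and a tool call to move; the robot and the scene stay as the last step left them, time stands still between calls to the robot, and variables do not carry over. Pictures are saved under pics/ and viewed, and the job is handed in when it is done.

Besides the shell and the picture viewer there is one more tool, called after "Emit:" as name(argument=value, ...), one argument or row to a line, values as JSON. servo_tool: Moves the arm, as the interface text tells. Its arguments: {"type":"object","properties":{"moves":{"type":"array","items":{"type":"array","items":{"type":"array","items":{"type":"number"}}}},"force":{"type":"number"}},"required":["moves"]}

```bash
mkdir -p pics; python3 - <<'E'
from workcell import bot, imaging
import cv2
for n in("top","side"):
    cv2.imwrite(f"pics/{n}0.png",imaging.camera(n)); c=imaging.calibration(n); print(n,c)
print(bot.get_obs(), bot.pinch_z)
E
```

```text
top {'fx': 541.3711803848196, 'fy': 541.3711803848196, 'cx': 321.82154900246815, 'cy': 238.41959823523493, 'D': array([-0.02474045,  0.        ,  0.        ,  0.        ,  0.        ]), 'camera_from_world': array([[ 0.02936469, -0.99951884,  0.00998999, -0.13795721],
       [-0.99799847, -0.02987709, -0.05573526,  0.55944505],
       [ 0.05600692, -0.00833335, -0.9983956 ,  1.12986884],
       [ 0.        ,  0.        ,  0.        ,  1.        ]])}
side {'fx': 552.9315768243855, 'fy': 552.9315768243855, 'cx': 305.6799560356012, 'cy': 224.40459046262757, 'D': array([-0.12398827,  0.        ,  0.        ,  0.        ,  0.        ]), 'camera_from_world': array([[-0.93259757, -0.36044738, -0.01842449,  0.48524   ],
       [-0.1799929 ,  0.50873572, -0.84189698,  0.20176759],
       [ 0.31283276, -0.7818348 , -0.53932366,  0.91312956],
       [ 0.        ,  0.        ,  0.        ,  1.        ]])}
{'time': 0.1, 'q': array([-7.55140829e+01,  5.00846666e+00,  1.00393097e+01,  9.51010613e+01,
       -9.65343773e-04,  8.99987656e+01]), 'qd': array([-0.00091067, -0.11962627, -0.0592336 , -0.00834308,  0.13340888,
       -0.06182421]), 'joint_efforts': array([ 2.03707488e-03, -5.21563053e+01,  4.65653443e+01,  1.60773093e-02,
        5.34437186e-05, -2.29727746e-06]), 'ee_pos': array([ 0.13751983, -0.53230861,  0.23065184]), 'tcp_rot': array([-1.79929782e+02,  9.63830298e-04,  1.44871526e+01]), 'wrist_force': array([-0.20577941, -0.47616332, -0.31323937]), 'torque': array([0.03121999, 0.05837811, 0.04491712]), 'opening': 0.08533404180811605} 0.0187
```

View pics/top0.png

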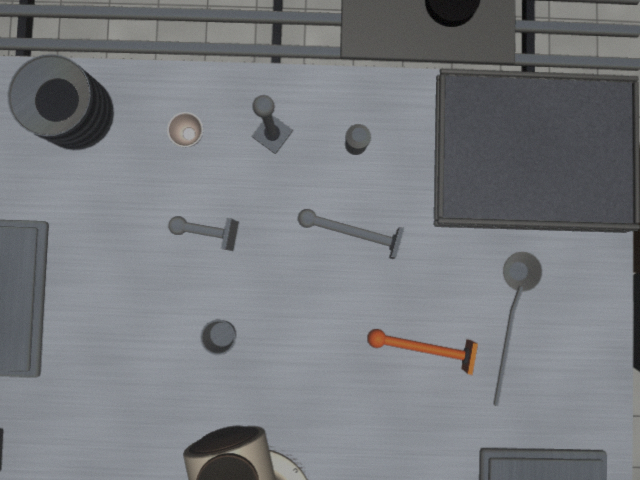

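View pics/side0.png

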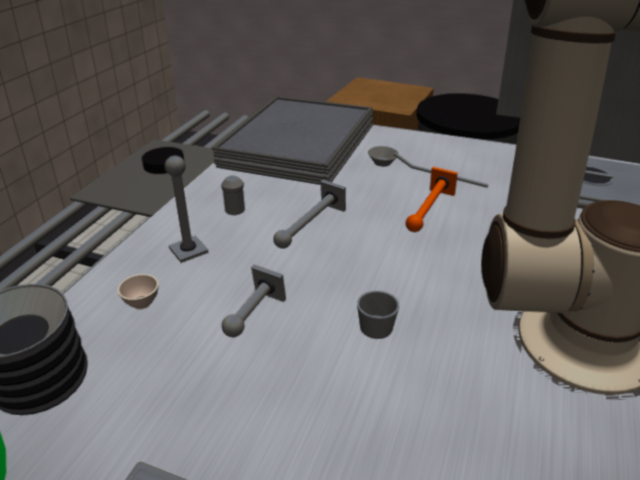

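The candidates in the top picture:
- Grey post: ball (306,218), foot (397,243).
- Grey short post: ball (177,225), foot (231,235).
- Orange look-alike: ball (376,338), foot (470,357).
- Standing post: ball (263,105).

The longer grey post fits: it is bare steel, fallen, and the longer of the two. I'll confirm that in a crop and measure it.

```bash
cat > h.py <<'E'
import numpy as np, cv2
from workcell import bot, imaging
def ray(n,uv):
    c=imaging.calibration(n);K=np.array([[c['fx'],0,c['cx']],[0,c['fy'],c['cy']],[0,0,1]])
    p=cv2.undistortPoints(np.array([[uv]],float),K,c['D'])[0,0];T=c['camera_from_world'];R=T[:3,:3]
    return -R.T@T[:3,3], R.T@np.array([p[0],p[1],1])
def at(n,uv,z):
    o,d=ray(n,uv); return o+d*(z-o[2])/d[2]
def proj(n,P):
    c=imaging.calibration(n);K=np.array([[c['fx'],0,c['cx']],[0,c['fy'],c['cy']],[0,0,1]]);T=c['camera_from_world']
    return cv2.projectPoints(np.array(P,float).reshape(-1,1,3),cv2.Rodrigues(T[:3,:3])[0],T[:3,3],K,c['D'])[0][:,0]
E
python3 - <<'E'
from h import *
for nm,uv in dict(tall=(306,218),short=(177,225)).items(): print(nm,at("top",uv,.02))
print("foot tall", at("top",(397,243),.033),"short foot",at("top",(231,235),.033), "orange",at("top",(376,338),.02),at("top",(470,357),.033))
print("side",at("side",(283,239),.02),at("side",(233,325),.02))
a=cv2.imread("pics/top0.png")[190:270,280:420];b=cv2.imread("pics/side0.png")[165:265,255:365]
cv2.imwrite("pics/crop.png",np.hstack([cv2.resize(a,(420*1,240),interpolation=2),cv2.resize(b,(264,240),interpolation=2)]))
E
```

```text
tall [ 0.60530036 -0.08657408  0.02      ]
short [0.58229599 0.18519816 0.02      ]
foot tall [ 0.55747173 -0.27845074  0.033     ] short foot [0.56382277 0.06831798 0.033     ] orange [ 0.35780191 -0.24077091  0.02      ] [ 0.32546087 -0.43543999  0.033     ]
side [ 0.60541957 -0.08903246  0.02      ] [0.58324212 0.18203475 0.02      ]
```

View pics/crop.png

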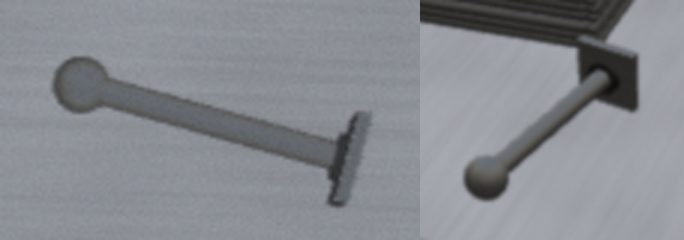

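The crop confirms a bare steel post about 0.2 m from foot to ball: ball at (306,218) in top and (283,239) in side. Next I'll check the clearance to the tray stack, whose corner is at top (435,228).

```bash
python3 - <<'E'
from h import *
b=np.array([.6054,-.0875,.02])
for z in (0,.02,.04): print(z,at("top",(435,228),z),at("top",(437,75),z), at("side",(330,177),z))
# fit direction: foot edges
best=None
img=cv2.imread("pics/top0.png"); 
for az in np.radians([74,75,76,77]):
    u=np.array([np.cos(az),np.sin(az),0]);n=np.array([-u[1],u[0],0])
    o=b-u*.1996+[0,0,.013]
    print(np.degrees(az),o,proj("top",[o,o+n*.032+[0,0,.032],o-n*.032+[0,0,.032],b]).round(1).tolist(),proj("side",[o,o+n*.032+[0,0,.032],o-n*.032+[0,0,.032],o-n*.032-[0,0,.032],b]).round(1).tolist())
u=np.array([np.cos(np.radians(76)),np.sin(np.radians(76)),0]);n=np.array([-u[1],u[0],0]);o=(b-.1996*u)*[1,1,0]
fp=[o+n*.032,o-n*.032,o-n*.032-u*.064,o+n*.032-u*.064]
print(np.round(fp,3))
for nm in("top","side"):
    im=cv2.imread(f"pics/{nm}0.png");cv2.polylines(im,[np.int32(proj(nm,fp).round())],True,(0,0,255),1)
    c=im[130:280,360:500] if nm=="top" else im[100:250,260:400]
    cv2.imwrite(f"pics/fp_{nm}.png",cv2.resize(c,None,fx=4,fy=4,interpolation=2))
E
```

```text
0 [ 0.59400141 -0.36475636  0.        ] [ 0.93111844 -0.36377273  0.        ] [ 0.61527535 -0.42098493  0.        ]
0.02 [ 0.59236598 -0.36039668  0.02      ] [ 0.92367372 -0.35943     0.02      ] [ 0.60299786 -0.38501907  0.02      ]
0.04 [ 0.59073054 -0.35603699  0.04      ] [ 0.916229   -0.35508726  0.04      ] [ 0.59072037 -0.34905321  0.04      ]
74.0 [ 0.55038278 -0.27936783  0.033     ] [[397.4, 246.4], [395.0, 260.8], [404.4, 230.8], [306.4, 218.0]] [[336.6, 195.5], [348.4, 187.3], [325.4, 179.6], [325.4, 203.3], [282.7, 239.4]]
75.0 [ 0.55373972 -0.28029879  0.033     ] [[397.8, 244.8], [395.8, 259.2], [404.6, 229.1], [306.4, 218.0]] [[335.4, 195.1], [347.3, 186.8], [324.1, 179.3], [324.1, 203.0], [282.7, 239.4]]
76.0 [ 0.55711239 -0.28117103  0.033     ] [[398.3, 243.2], [396.5, 257.7], [404.8, 227.3], [306.4, 218.0]] [[334.1, 194.7], [346.1, 186.3], [322.7, 179.0], [322.8, 202.7], [282.7, 239.4]]
77.0 [ 0.56049977 -0.28198426  0.033     ] [[398.7, 241.6], [397.2, 256.1], [405.0, 225.6], [306.4, 218.0]] [[332.9, 194.3], [344.9, 185.8], [321.3, 178.7], [321.4, 202.4], [282.7, 239.4]]
[[ 0.526 -0.273  0.   ]
 [ 0.588 -0.289  0.   ]
 [ 0.573 -0.351  0.   ]
 [ 0.511 -0.336  0.   ]]
```

View pics/fp_top.png

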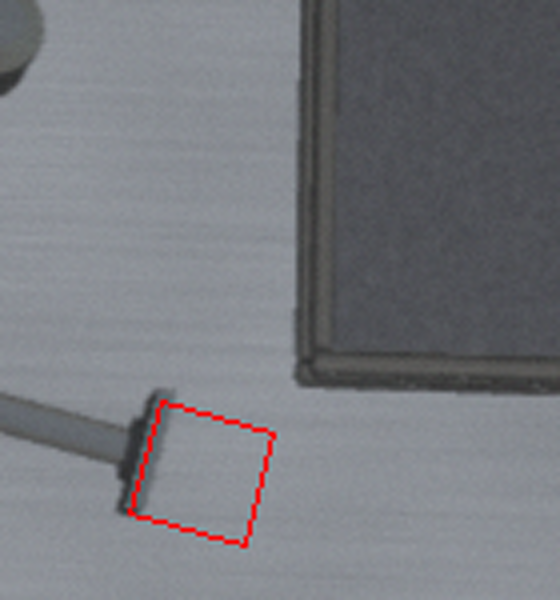

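View pics/fp_side.png

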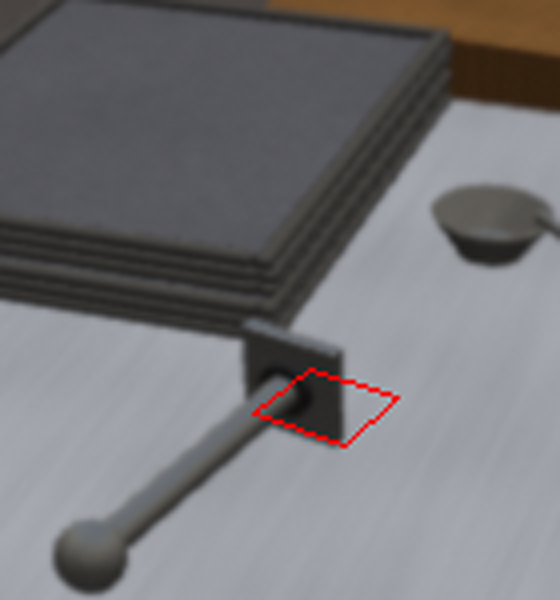

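Emit:
servo_tool(
  moves=[
    [[0, 0, -0.06, 3.6, 0.2, 0, 8.5], [0, 0, -0.06, 3.6, 0.2, 0, 8.5], [0, 0, -0.06, 3.6, 0.2, 0, 8.5], [0, 0, -0.06, 3.6, 0.2, 0, 8.5], [0, 0, -0.06, 3.6, 0.2, 0, 8.5], [0, 0, -0.06, 3.6, 0.2, 0, 8.5], [0, 0, -0.06, 3.6, 0.2, 0, 8.5], [0, 0, -0.06, 3.6, 0.2, 0, 8.5], [0, 0, -0.06, 3.6, 0.2, 0, 8.5], [0, 0, -0.06, 3.6, 0.2, 0, 8.5], [0, 0, -0.06, 3.6, 0.2, 0, 8.5], [0, 0, -0.06, 3.6, 0.2, 0, 8.5]],
  ],
)

```text
time: 1.1
ee_pos: [0.5113, -0.3103, 0.2233]
tcp_rot: [-179.4, -0.1, 56.9]
wrist_force: [-0.3, -1.5, 0.0]
opening: 0.0849
```

```bash
cat >> h.py <<'E'
from scipy.spatial.transform import Rotation as Ro
def to(target,rpy):
    o=bot.get_obs();R=Ro.from_euler('xyz',o['tcp_rot'],degrees=True);G=Ro.from_euler('xyz',rpy,degrees=True)
    print("t",round(o['time'],2),"pos",o['ee_pos'].round(4),"rpy",o['tcp_rot'].round(2),"F",o['wrist_force'].round(2),"op",round(o['opening'],4),"q",o['q'].round(1))
    print("turn",(R.inv()*G).as_rotvec().round(4),"shift cm",(R.inv().apply(np.array(target)-o['ee_pos'])*100).round(2))
E
python3 -c "
from h import *
to([.6054,-.0875,.11],[180,0,76])"
```

```text
t 1.1 pos [ 0.5113 -0.3103  0.2233] rpy [-1.794e+02 -1.000e-01  5.686e+01] F [-0.3  -1.5   0.03] op 0.0849 q [-31.3  12.2  17.3  95.7   0.1  91.8]
turn [-0.0102 -0.0035 -0.3341] shift cm [23.78 -4.18 11.42]
```

Emit:
servo_tool(
  moves=[
    [[0, 0, -0.042, 2.9, -0.5, 1.3, 8.5], [0, 0, -0.042, 2.9, -0.4, 1.3, 8.5], [0, 0, -0.042, 2.9, -0.25, 1.3, 8.5], [0, 0, -0.042, 2.9, -0.1, 1.3, 8.5], [0, 0, -0.042, 2.9, 0.05, 1.3, 8.5], [0, 0, -0.042, 2.9, 0.15, 1.3, 8.5], [0, 0, -0.042, 2.9, 0.3, 1.3, 8.5], [0, 0, -0.042, 2.9, 0.4, 1.3, 8.5], [0, 0, 0, 0, 0, 0, 8.5], [0, 0, 0, 0, 0, 0, 8.5]],
  ],
)

```text
time: 1.93
ee_pos: [0.6081, -0.0769, 0.1098]
tcp_rot: [-179.1, -0.3, 77.8]
wrist_force: [-0.9, 0.6, 0.2]
opening: 0.0853
```

```bash
python3 -c "
from h import *
to([.6054,-.0875,.11],[180,0,76])"
```

```text
t 1.93 pos [ 0.6081 -0.0769  0.1098] rpy [-179.08   -0.32   77.81] F [-0.91  0.56  0.23] op 0.0853 q [-7.4 13.8  6.7 83.7  0.4 94.8]
turn [-0.0161 -0.0053  0.0316] shift cm [-1.09 -0.05 -0.02]
```

Emit:
servo_tool(
  moves=[
    [[-0.016, -0.005, 0.032, -1.1, -0.05, 0, 8.5], [0, 0, 0, 0, 0, 0, 8.5], [0, 0, 0, 0, 0, 1.5, 8.5], [0, 0, 0, 0, 0, 1.5, 8.5], [0, 0, 0, 0, 0, 1.5, 8.5], [0, 0, 0, 0, 0, 1.5, 8.5], [0, 0, 0, 0, 0, 1.0, 8.5], [0, 0, 0, 0, 0, 0, 8.5], [0, 0, 0, 0, 0, 0, 8.5]],
  ],
)

```text
time: 2.68
ee_pos: [0.6045, -0.0974, 0.042]
tcp_rot: [179.5, 0.0, 75.0]
wrist_force: [-0.2, 0.5, 0.3]
opening: 0.0847
```

```bash
python3 -c "
from h import *
to([.6054,-.0875,.006],[180,0,76])
for n in('top','side'): cv2.imwrite(f'pics/{n}1.png',imaging.camera(n))
a=cv2.imread('pics/top1.png')[140:290,220:420];b=cv2.imread('pics/side1.png')[130:280,200:400]
cv2.imwrite('pics/c1.png',np.hstack([cv2.resize(a,(400,300)),cv2.resize(b,(400,300))]))"
```

```text
t 2.68 pos [ 0.6045 -0.0974  0.042 ] rpy [1.7954e+02 4.0000e-02 7.5020e+01] F [-0.19  0.53  0.35] op 0.0847 q [-9.1 13.5 -1.3 74.8 -0.1 95.9]
turn [ 0.0081  0.0007 -0.0172] shift cm [ 0.98 -0.2   3.6 ]
```

View pics/c1.png

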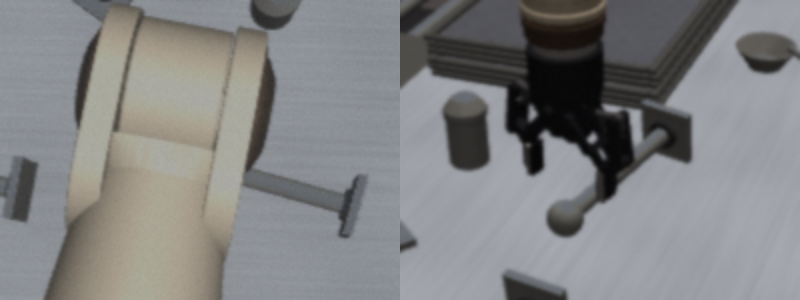

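The side crop shows the jaws straddling the tube direction behind the ball (ball at about (283,239)). I'll shift about 1 cm toward the ball, then go down.

Emit:
servo_tool(
  moves=[
    [[0.004, 0, -0.01, 0.6, -0.1, 0, 8.5], [0, 0, 0, 0, 0, 0, 8.5], [0, 0, 0, 0, 0, 0, 8.5]],
  ],
)

```text
time: 3.03
ee_pos: [0.6066, -0.0909, 0.045]
tcp_rot: [179.6, 0.0, 75.7]
wrist_force: [-0.3, -0.2, 0.2]
opening: 0.085
```

```bash
python3 -c "
from h import *
to([.6054,-.0875,.006],[180,0,76])"
```

```text
t 3.03 pos [ 0.6066 -0.0909  0.045 ] rpy [1.7956e+02 2.0000e-02 7.5650e+01] F [-0.25 -0.25  0.18] op 0.085 q [-8.5 13.6 -0.8 75.2 -0.1 95.9]
turn [ 0.0077  0.0003 -0.0061] shift cm [ 0.3  -0.23  3.9 ]
```

Emit:
servo_tool(
  moves=[
    [[0.004, 0, 0, 0.3, -0.2, 0.7, 8.5], [0, 0, 0, 0, 0, 0.7, 8.5], [0, 0, 0, 0, 0, 0.7, 8.5], [0, 0, 0, 0, 0, 0.7, 8.5], [0, 0, 0, 0, 0, 0, 8.5], [0, 0, 0, 0, 0, 0, 8.5]],
  ],
)

```text
time: 3.53
ee_pos: [0.6057, -0.0864, 0.0141]
tcp_rot: [179.8, 0.0, 75.7]
wrist_force: [0.5, -0.3, 1.1]
opening: 0.085
```

```bash
python3 -c "
from h import *
to([.6054,-.0875,.006],[180,0,76])"
```

```text
t 3.53 pos [ 0.6057 -0.0864  0.0141] rpy [1.7979e+02 1.0000e-02 7.5730e+01] F [ 0.51 -0.26  1.08] op 0.085 q [-8.1 14.5 -3.2 72.1 -0.  96.2]
turn [ 0.0036  0.0002 -0.0048] shift cm [-0.12 -0.    0.81]
```

Emit:
servo_tool(
  moves=[
    [[0, 0, 0, -0.1, 0, 0.4, 8.5], [0, 0, 0, 0, 0, 0.3, 8.5], [0, 0, 0, 0, 0, 0, 6.0], [0, 0, 0, 0, 0, 0, 5.0], [0, 0, 0, 0, 0, 0, 3.5], [0, 0, 0, 0, 0, 0, 3.5], [0, 0, 0, 0, 0, 0, 3.5], [0, 0, 0, 0, 0, 0, 3.5], [0, 0, 0, 0, 0, 0, 3.5], [0, 0, 0, 0, 0, 0, 3.5]],
  ],
  force=30,
)

```text
time: 4.37
ee_pos: [0.6055, -0.0878, 0.0067]
tcp_rot: [179.8, 0.0, 75.7]
wrist_force: [0.3, -0.3, -1.3]
opening: 0.0385
```

```bash
python3 -c "
from h import *
to([.6054,-.0875,.006],[180,0,76])
for n in('top','side'): cv2.imwrite(f'pics/{n}2.png',imaging.camera(n))
a=cv2.imread('pics/top2.png')[140:290,220:420];b=cv2.imread('pics/side2.png')[130:280,200:400]
cv2.imwrite('pics/c2.png',np.hstack([cv2.resize(a,(400,300)),cv2.resize(b,(400,300))]))"
```

```text
t 4.37 pos [ 0.6055 -0.0878  0.0067] rpy [1.7978e+02 1.0000e-02 7.5700e+01] F [ 0.34 -0.31 -1.3 ] op 0.0385 q [-8.2 14.7 -3.8 71.3 -0.  96.1]
turn [ 0.0039  0.0003 -0.0053] shift cm [ 0.03 -0.02  0.07]
```

View pics/c2.png

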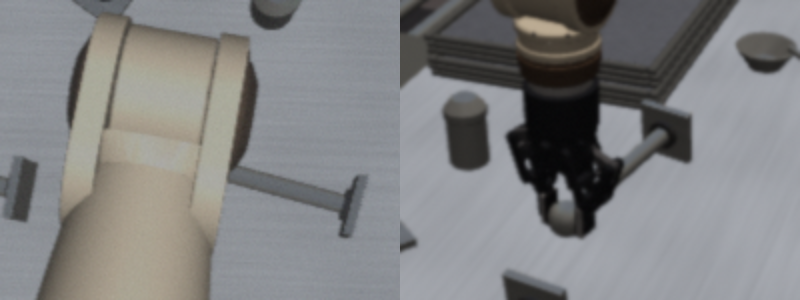

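Gripped with the opening at 38.5 mm on the 40 mm ball. Now I'll lift along the pivot arc, where tool x is the foot-to-ball direction and tool −z is up.

Emit:
servo_tool(
  moves=[
    [[0, 0, 0, -0.1, 0, -0.7, 3.5], [0, 0, 0, -0.15, 0, -1.0, 3.5], [0, 0, 0, -0.2, 0, -1.0, 3.5], [0, 0, 0, -0.25, 0, -1.0, 3.5], [0, 0, 0, -0.3, 0, -1.0, 3.5], [0, 0, 0, 0, 0, 0, 3.5], [0, 0, 0, 0, 0, 0, 3.5]],
  ],
)

```text
time: 5.05
ee_pos: [0.6023, -0.0992, 0.0596]
tcp_rot: [179.8, 0.1, 75.7]
wrist_force: [-0.1, -0.4, -2.1]
opening: 0.0383
```

```bash
cat >> h.py <<'E'
U=np.array([np.cos(np.radians(75.7)),np.sin(np.radians(75.7)),0]);N=np.array([U[1],-U[0],0])
def arc(nsteps=6,ds=.014):
    o=bot.get_obs();b0=np.array([.6055,-.0878,.02]);b=o['ee_pos']+[0,0,.0133]
    d=b-b0;s=.2015+d@U;z=b[2];r=np.hypot(s,z);ph=np.arctan2(z,s)
    print("t",round(o['time'],2),"phi",np.degrees(ph).round(1),"r err mm",((r-.2025)*1000).round(1),"n mm",(d@N*1000).round(1),"rpy",o['tcp_rot'].round(2),"F",o['wrist_force'].round(1),"op",round(o['opening'],4))
    for i in range(nsteps):
        p2=ph+(ds/.2025)*(i+1);p1=p2-ds/.2025
        print((100*.2025*(np.cos(p2)-np.cos(p1))).round(2),(-100*.2025*(np.sin(p2)-np.sin(p1))).round(2),end=' | ')
def snap(k):
    a=imaging.camera('top');b=imaging.camera('side')
    cv2.imwrite(f'pics/c{k}.png',np.hstack([cv2.resize(a[140:320,250:490],(400,300)),cv2.resize(b[60:270,200:480],(400,300))]))
E
python3 -c "
from h import *
arc(8);snap(3)"
```

```text
t 5.05 phi 21.0 r err mm 0.7 n mm -0.3 rpy [1.7977e+02 6.0000e-02 7.5660e+01] F [-0.1 -0.4 -2.1] op 0.0383
-0.55 -1.29 | -0.63 -1.25 | -0.72 -1.2 | -0.8 -1.15 | -0.88 -1.09 | -0.95 -1.03 | -1.02 -0.96 | -1.08 -0.89 |
```

View pics/c3.png

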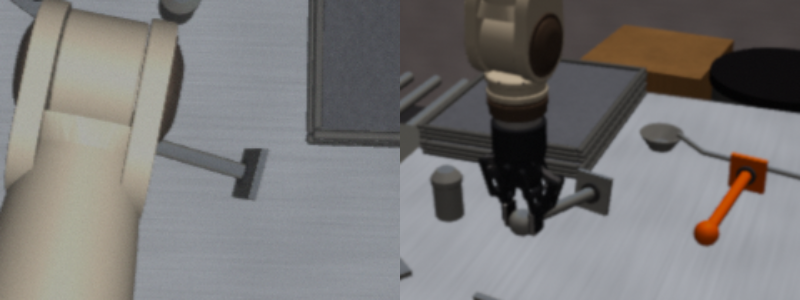

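The ball is lifted and the foot still pivots on its edge, with its tilt now visible in both views. Continuing the arc.

Emit:
servo_tool(
  moves=[
    [[0, 0, 0, -0.5, 0, -1.2, 3.5], [0, 0, 0, -0.6, 0, -1.2, 3.5], [0, 0, 0, -0.7, 0, -1.2, 3.5], [0, 0, 0, -0.8, 0, -1.1, 3.5], [0, 0, 0, -0.9, 0, -1.1, 3.5], [0, 0, 0, 0, 0, 0, 3.5], [0, 0, 0, 0, 0, 0, 3.5]],
  ],
)

```text
time: 5.73
ee_pos: [0.592, -0.1369, 0.1235]
tcp_rot: [179.8, 0.1, 75.7]
wrist_force: [0.6, -0.7, -4.0]
opening: 0.0382
```

```bash
python3 -c "
from h import *
arc(8)"
```

```text
t 5.73 phi 42.3 r err mm 0.9 n mm -1.0 rpy [1.7982e+02 8.0000e-02 7.5670e+01] F [ 0.6 -0.7 -4. ] op 0.0382
-0.98 -1.0 | -1.04 -0.93 | -1.11 -0.86 | -1.16 -0.78 | -1.21 -0.7 | -1.26 -0.61 | -1.3 -0.52 | -1.33 -0.43 |
```

Emit:
servo_tool(
  moves=[
    [[0, 0, 0, -0.95, -0.05, -0.9, 3.5], [0, 0, 0, -1.05, -0.05, -0.9, 3.5], [0, 0, 0, -1.1, 0, -0.8, 3.5], [0, 0, 0, -1.15, 0, -0.7, 3.5], [0, 0, 0, -1.2, 0, -0.65, 3.5], [0, 0, 0, 0, 0, 0, 3.5], [0, 0, 0, 0, 0, 0, 3.5]],
  ],
)

```text
time: 6.32
ee_pos: [0.5757, -0.1962, 0.1683]
tcp_rot: [179.7, 0.1, 75.6]
wrist_force: [1.4, -0.2, -1.8]
opening: 0.0385
```

```bash
python3 -c "
from h import *
arc(8);snap(4)"
```

```text
t 6.32 phi 63.9 r err mm -0.2 n mm -2.1 rpy [1.7973e+02 6.0000e-02 7.5640e+01] F [ 1.4 -0.2 -1.8] op 0.0385
-1.28 -0.57 | -1.31 -0.48 | -1.34 -0.39 | -1.37 -0.3 | -1.39 -0.2 | -1.4 -0.11 | -1.4 -0.01 | -1.4 0.09 |
```

View pics/c4.png

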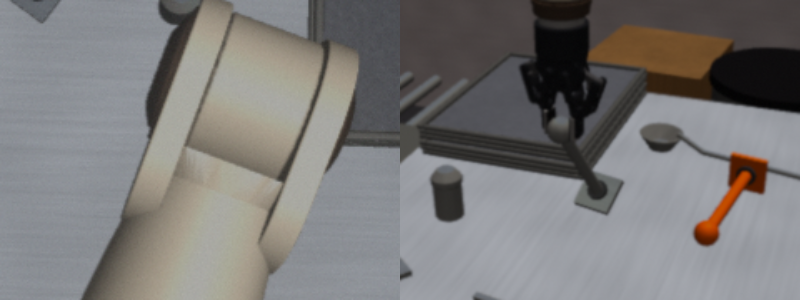

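The post is now leaning about 55° up, foot edge still on the counter. Continuing with smaller steps near the tipping point.

Emit:
servo_tool(
  moves=[
    [[0, 0, 0, -1.1, 0.1, -0.5, 3.5], [0, 0, 0, -1.1, 0.05, -0.4, 3.5], [0, 0, 0, -1.1, 0.05, -0.3, 3.5], [0, 0, 0, -1.1, 0, -0.2, 3.5], [0, 0, 0, -0.8, 0, -0.1, 3.5], [0, 0, 0, 0, 0, 0, 3.5], [0, 0, 0, 0, 0, 0, 3.5]],
  ],
)

```text
time: 7.0
ee_pos: [0.5644, -0.2505, 0.1847]
tcp_rot: [179.7, 0.0, 75.8]
wrist_force: [0.2, 0.3, 1.9]
opening: 0.0382
```

```bash
python3 -c "
from h import *
arc(8,.007);snap(5)"
```

```text
t 7.0 phi 80.4 r err mm -1.6 n mm 0.4 rpy [1.7968e+02 2.0000e-02 7.5770e+01] F [0.2 0.3 1.9] op 0.0382
-0.69 -0.11 | -0.7 -0.08 | -0.7 -0.06 | -0.7 -0.03 | -0.7 -0.01 | -0.7 0.02 | -0.7 0.04 | -0.7 0.06 |
```

View pics/c5.png

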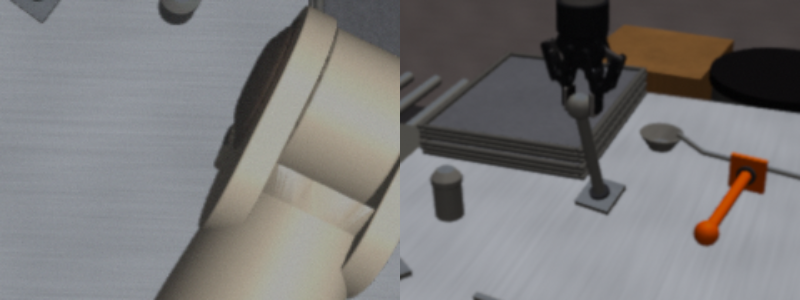

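Emit:
servo_tool(
  moves=[
    [[0, 0, 0, -0.7, 0, -0.2, 3.5], [0, 0, 0, -0.8, 0, -0.1, 3.5], [0, 0, 0, -0.8, 0, -0.05, 3.5], [0, 0, 0, -0.8, 0, -0.05, 3.5], [0, 0, 0, -0.8, 0, 0, 3.5], [0, 0, 0, 0, 0, 0, 3.5], [0, 0, 0, 0, 0, 0, 3.5]],
  ],
)

```text
time: 7.68
ee_pos: [0.5536, -0.2912, 0.1877]
tcp_rot: [179.8, 0.0, 75.9]
wrist_force: [0.6, 1.1, 0.3]
opening: 0.0379
```

```bash
python3 -c "
from h import *
arc(8,.007);snap(6)"
```

```text
t 7.68 phi 92.4 r err mm -1.3 n mm -0.0 rpy [1.7982e+02 3.0000e-02 7.5870e+01] F [0.6 1.1 0.3] op 0.0379
-0.7 0.04 | -0.7 0.07 | -0.69 0.09 | -0.69 0.11 | -0.69 0.14 | -0.68 0.16 | -0.68 0.18 | -0.67 0.21 |
```

View pics/c6.png

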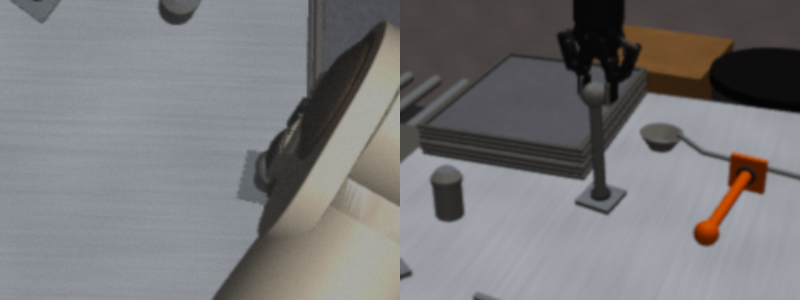

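Emit:
servo_tool(
  moves=[
    [[0, 0, 0, -0.5, 0, 0.0, 3.5], [0, 0, 0, -0.5, 0, 0.05, 3.5], [0, 0, 0, -0.5, 0, 0.05, 3.5], [0, 0, 0, -0.4, 0, 0.05, 3.5], [0, 0, 0, 0, 0, 0, 3.5], [0, 0, 0, 0, 0, 0, 3.5]],
  ],
)

```text
time: 8.28
ee_pos: [0.5489, -0.3105, 0.1861]
tcp_rot: [179.8, 0.0, 76.0]
wrist_force: [0.0, -1.1, 0.6]
opening: 0.038
```

```bash
python3 -c "
from h import *
arc(4,.007);snap(7)"
```

```text
t 8.28 phi 98.1 r err mm -1.1 n mm 0.2 rpy [1.7981e+02 4.0000e-02 7.5960e+01] F [ 0.  -1.1  0.6] op 0.038
-0.69 0.11 | -0.69 0.13 | -0.68 0.16 | -0.68 0.18 |
```

View pics/c7.png

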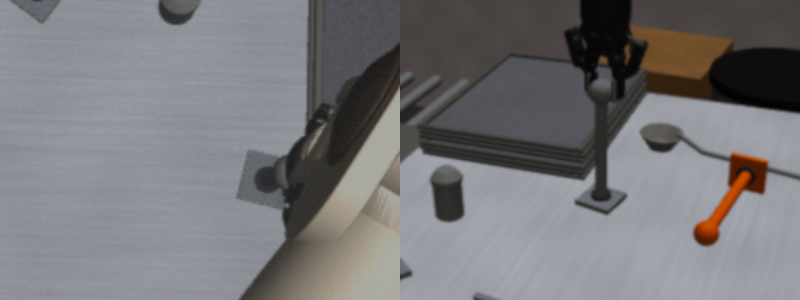

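Post upright within about a degree, foot flat. I'll open in stages, then rise straight.

Emit:
servo_tool(
  moves=[
    [[0, 0, 0, -0.1, 0, 0, 3.5], [0, 0, 0, 0, 0, 0, 3.9], [0, 0, 0, 0, 0, 0, 4.3], [0, 0, 0, 0, 0, 0, 5.0], [0, 0, 0, 0, 0, 0, 6.0], [0, 0, 0, 0, 0, 0, 7.5], [0, 0, 0, 0, 0, 0, 8.5], [0, 0, 0, 0, 0, 0, 8.5], [0, 0, 0, 0, 0, 0, 8.5], [0, 0, 0, 0, 0, 0, 8.5]],
  ],
  force=20,
)

```text
time: 9.22
ee_pos: [0.5486, -0.3105, 0.1863]
tcp_rot: [179.8, 0.1, 76.0]
wrist_force: [0.5, -0.5, 0.6]
opening: 0.0851
```

Emit:
servo_tool(
  moves=[
    [[0, 0, 0, 0, 0, -1, 8.5], [0, 0, 0, 0, 0, -1.5, 8.5], [0, 0, 0, 0, 0, -1.5, 8.5], [0, 0, 0, 0, 0, -1.5, 8.5], [0, 0, 0, 0, 0, -1.5, 8.5], [0, 0, 0, 0, 0, -1.5, 8.5], [0, 0, 0, 0, 0, -1.5, 8.5], [0, 0, 0, 0, 0, 0, 8.5], [0, 0, 0, 0, 0, 0, 8.5]],
  ],
)

```text
time: 9.97
ee_pos: [0.5475, -0.31, 0.2953]
tcp_rot: [179.8, 0.1, 76.0]
wrist_force: [0.7, -0.4, 1.2]
opening: 0.0852
```

```bash
python3 -c "
from h import *
arc(1,.007);snap(8)
for n in('top','side'): cv2.imwrite(f'pics/{n}8.png',imaging.camera(n))"
```

```text
t 9.97 phi 95.2 r err mm 107.4 n mm -1.3 rpy [1.7977e+02 8.0000e-02 7.6030e+01] F [ 0.7 -0.4  1.2] op 0.0852
-0.7 0.08 |
```

View pics/side8.png

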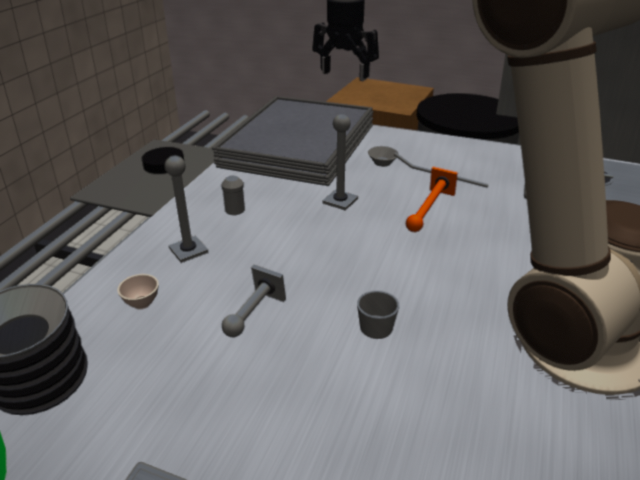

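View pics/top8.png

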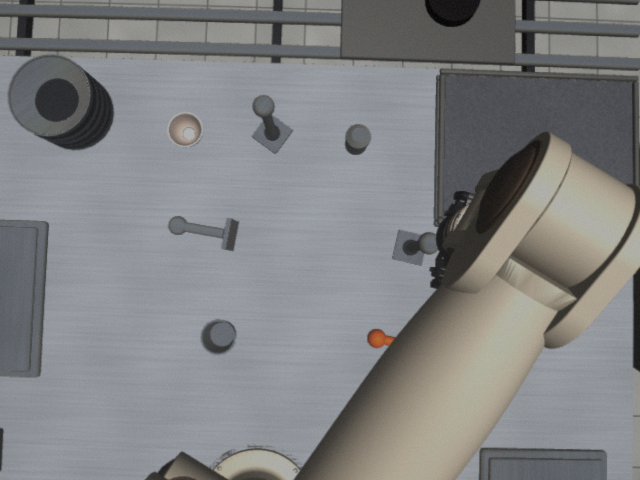

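The tall post stands alone, ball at side (342,122) and top (428,243). The short post (177,225), standing post (263,105) and orange one have not moved. One numeric check, then I'll hand in.

```bash
python3 -c "
from h import *
bt=at('top',(428,243),.2);bs=at('side',(341.5,122.5),.2);ft=at('top',(408.5,247.5),.01);fs=at('side',(340.5,200),.01)
print(bt.round(3),bs.round(3),ft.round(3),fs.round(3))
a,b=cv2.imread('pics/side0.png'),cv2.imread('pics/side8.png')
print('short/standing diff',cv2.absdiff(a[260:340,215:290],b[260:340,215:290]).mean(),cv2.absdiff(a[150:265,160:210],b[150:265,160:210]).mean())
print(bot.job_done())"
```

```text
[ 0.55  -0.309  0.2  ] [ 0.553 -0.316  0.2  ] [ 0.55  -0.307  0.01 ] [ 0.547 -0.3    0.01 ]
short/standing diff 3.4883333333333333 2.923594202898551
the job is handed in; nothing more can be done
None
```

The tall steel post now stands upright on its foot, and I've handed the job in; it reports no verdict. I gripped it by the ball at 30 N, lifted it along the pivot arc, released it and rose straight clear, with about 10 s on the clock.

- **Uprightness:** In the top view the ball is at (0.550, -0.309) and the foot at (0.550, -0.307), so it is upright to within about 1°. The side view disagrees by up to about 16 mm between ball and foot, or about 5°. I put that down to picking pixels by hand, and it is still within the 10° limit.
- **Distance from start:** The foot's centre moved about 40 mm from where it lay, including the drop of about 33 mm (limit 110 mm).
- **Other posts:** The short post, the standing post and the orange look-alike show no visible movement in the last pictures. The before/after side-view difference for the short and standing posts was about 3 grey levels, which I took as image noise without checking it further.
- **Gripper:** It is open with its tips about 75 mm above the ball, touching nothing.

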